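# Stand the fallen spray can up in the van rail and lock the row

### The arm

A 6-joint arm with a two-finger parallel gripper is mounted at the origin on a cart in front of the work surface, level with it; the furniture and walls round the work are solid. World frame = base frame: x ahead of the robot, y to its left, z up, the work surface at z = 0. Lengths are in mm, angles in rad, forces in N, time in s.
With the tool pointing down it reaches from about 300 to 775 mm from the base axis. Payload 14.6 kg.
Tool frame: the origin (TCP) lies between the finger pads; the fingertips stand 25 mm ahead of it and the grasp point (between the pads) lies 6 mm ahead of it; z points along the fingers, y is the line along which they close (so a half turn about z gives the same grasp; the last joint's range is limited). The gripper opens to 94 mm and grips with 3 to 60 N. Pads are 16 mm wide; open, the fingers measure 119 mm over their backs; the gripper's body (75 mm by 177 mm) begins 78 mm behind the grasp point.
Start: joints at [-1.39, 0.3, 1.521, -0, 1.321, -0.067], TCP at [134.893, -533.192, 230.446] pointing down, gripper open.
Joint ranges: [-3.03, 3.03], [-0.79, 2.21], [0.23, 2.52], [-1.04, 4.18], [0, 3.07], [-2.55, 2.55]. Speed limits (rad/s): [2.22, 2.22, 2.57, 3.14, 3.14, 3.14].

### API

Orientations are given as [roll, pitch, yaw] about the fixed x, y, z axes, in that order (R = Rz(yaw) Ry(pitch) Rx(roll)).
In Python, from cell import manip gives the robot as it stands. The module is installed in compiled form; this text tells all that it offers.
- The arm moves only by the tool step_arm, never from a script. Its argument "series" is one flat list of numbers, 5 for each row, row after row: the shift along the world's x, y, z in mm, then the turn about the world's z in rad, then the closure, from 0 (fully open) to 1 (shut). In form: [dx, dy, dz, spin, jaw, dx, dy, dz, spin, jaw, ...]. A call has 1 to 20 rows; each row shifts and turns the commanded pose from where the row before left it; what a row does not reach is not made up. A row lasts 1/8 s, in which the tool goes at most 62.5 mm and 10.7 degrees, less where a joint would pass 70% of its speed; a pose out of reach is approached as far as the arm can. A call is refused whole if a number of a shift passes 62.5 or a number of a turn 0.188, either way. A call with a gripper value outside its range is refused whole. The fingers move at their own pace and stop on an object; "squeeze" is the grip in N (left out, the last holds). Time passes only in rows, so rows that do not move let the fingers close. It gives the time, the measured TCP pose, the force, the opening and the grip force at its end, in the units of the state.
- manip.read_state(): the state, without advancing time (a new reading comes with each control period).
- manip.camera(name): name is "scene" or "top" or "wrist"; returns (picture, depth): 420x560x3 uint8, blue, green, red; 420x560 float32, mm along the optical axis (not along the pixel's ray), 0 where there is no reading.
- manip.camera_info(name): a dict with "fovy" (degrees; the focal length in pixels is half the picture's height over the tangent of half this angle, whatever the lens; pixels are square), "cx", "cy" (the principal point, pixels), "eye" and "orientation" of the camera in the world. Camera axes: x right, y down, z forward; pixel columns grow to the right and rows downward; lengths in mm; the calibration is good to about 2 mm. A picture is of the moment at which its call begins: read the wrist's pose just before it. camera_info takes no time and is no camera call; for the wrist camera it gives the pose at the moment of the call.
- manip.sign_off(): hands the job in; it is judged then, once.
The state is a dict: "clock": time; "joints": joint angles; "qd": joint speeds; "effort": joint torques, N m; "eef_pos": TCP position; "eef_rot": TCP orientation; "wrist_force": force on the tool from outside, world axes, zero at the start; "moment": the same for the moment, N m; "finger_gap": finger opening in mm; "finger_force": force on a finger pad.
Only numpy, scipy, OpenCV 4.12 (cv2) and the standard library are available. Lean on these libraries where they do the work, as an engineer would, in place of code of your own. Each camera call takes 0.05 s, during which the arm holds its last target. There are 200 camera calls.

### The job

A spray can has fallen over in the van rail because the sliding follower was left back and loose. Stand the can upright on its base in the lane beside its two neighbours and let go of it; then slide the follower up until the three stand snug against the end plate, and press its cam lever down flat to lock it. Keep the neighbours standing and leave the other things on the desk where they are.

Things in the scene. Friction and masses are not known exactly. Their poses are not given: they have to be found in the camera images.
- lane (a point): Centre of the lane floor of the fixed aluminium rail (400 mm long, 64 mm wide; lane floor 10 mm above the desk). Axes: y along the lane towards the upright end plate (6 mm thick, top 70 mm above the desk, inner face at y = +195 mm), x across it (away from the robot), z up. The floor is 44 mm wide between two lips 4 mm high and 8 mm wide; it is open above. The tail is at y = -197 mm.
- can_centre (a point): Centre (half-way up, on the axis) of the fallen spray can: 116 mm tall, 35 mm in diameter up to 87 mm from its base, then a black cap of 27 mm; 60 to 120 g, rigid. z axis from base to cap. It starts lying in the lane, its base towards the two neighbours and its cap towards the follower.
- can_b_centre (a point): Centre of the standing neighbour spray can, the same model (116 mm tall, 35 mm in diameter), z axis up. It and the oil bottle stand by the end plate with small gaps, in either order.
- oil_centre (a point): Centre of the standing neighbour oil bottle with a thin pointed spout: 98 mm tall, body 33 mm in diameter up to 62 mm, z axis up.
- follower (a joint): Position of the follower along the lane, m: grows towards the end plate, up to 0.30; starts near 0, when its face stands at y = -125 mm of the lane. Slides against about 1.2 N while the lever is up and stays where it is left; with the lever down the cam holds it against about 15 N.
- follower_face (a point): Middle of the follower's flat rubber face that meets the can: face plate 50 mm wide, 9 mm thick in all, its top 76 mm above the desk; axes as the lane's. This point is 44 mm above the desk. Behind the plate (-y) the grey carriage, 76 mm wide, is 67 mm long in all with its top 34.5 mm above the desk.
- follower_tab (a point): Centre of the black upright grip tab on the tail end of the follower, for pushing or pinching: 22 mm across the lane, 10 mm along it, standing free from 35 to 70 mm above the desk; 58 mm behind the face on the lane's middle line; this point is 55 mm above the desk. Nothing stands behind it.
- lever (a joint): Cam lever angle, rad: 0 = down flat across the follower, closed and locked; it starts at about 0.85, leaning up (open). Moves against a light drag (1 to 2 N at the tip, a little more below 0.7 where its cam begins to grip the lane floor) and stays where it is left; it stops hard at 0.
- lever_pin (a point): The lever's pivot, 24 mm above the desk, 18 mm beyond the lane's middle line (away from the robot) and 32 mm behind the follower's face. The pin is parallel to the lane, so the lever swings across it, its tip towards the robot.
- lever_tip (a point): Top of the lever's paddle, 6 mm short of its free end. The steel paddle is 14 mm wide, 9 mm thick, 74 mm long with a black tip; when it lies flat this point is 72 mm nearer the robot than the pin and 23 mm above it (47 mm above the desk), and the paddle's top is level.
- padlock_centre (a point): Bystander: centre of a brass padlock standing on the desk, 42 mm wide, 69 mm tall.
- pin_kit_centre (a point): Bystander: centre of a flat dark box of lock pins with a clear lid, 69 x 130 x 27 mm.
- glue_centre (a point): Bystander: centre of a standing black bottle with a white cap, 50 mm in diameter, 120 mm tall.
Not all that is in view belongs to the job. What is shaped like the part that bears can_b_centre but green or purple is not meant. Leave any orange look-alike of the part that bears can_centre alone.

How it is judged:
By the outcome, as a careful person would: the job done as asked, in the order asked, and still so for the second after the job is handed in, with the robot touching nothing.
It also fails if it takes over 54 s, if anything falls off the work surface, if the arm or the gripper's body presses on something with over 40 N, if the wrist force passes 120 N, or if a joint passes its speed limit or range.

## Working session

There is one attempt and no reset: what is moved stays moved. The work goes in short steps, Python scripts to look and compute and a tool call to move; the robot and the scene stay as the last step left them, time stands still between calls to the robot, and variables do not carry over. Pictures are saved under pics/ and viewed, at most 10 in all, crops included, and the job is handed in when it is done.

Besides the shell and the picture viewer there is one more tool, called after ">>>" as name(argument=value, ...) on one line, values as JSON. step_arm: Moves the arm, as the interface text tells. Its arguments: {"type":"object","properties":{"series":{"type":"array"},"squeeze":{"type":"number"}},"required":["series"]}

```bash
mkdir -p pics; cat > h.py <<'E'
import numpy as np, cv2
from cell import manip
from scipy.spatial.transform import Rotation as Ro
def cam(n):
    i=manip.camera_info(n); p,d=manip.camera(n); return p,d,i
def Rm(i):
    o=np.array(i['orientation'],float)
    return o if o.shape==(3,3) else Ro.from_euler('xyz',o).as_matrix()
def pts(d,i):
    h,w=d.shape; f=h/2/np.tan(np.radians(i['fovy'])/2)
    u,v=np.meshgrid(np.arange(w),np.arange(h))
    c=np.stack([(u-i['cx'])/f*d,(v-i['cy'])/f*d,d],-1)
    return c@Rm(i).T+np.array(i['eye'])
E
python3 - <<'E'
from h import *
for n in ('scene','top'):
    p,d,i=cam(n); print(n,i); cv2.imwrite(f'pics/{n}0.png',p); np.savez(f'{n}0.npz',p=p,d=d,P=pts(d,i))
print(manip.read_state())
E
```

```text
scene {'fovy': 46.8900986001442, 'cx': 276.38295098805014, 'cy': 211.9482153880735, 'eye': array([-82.36989147, 740.49068574, 757.54183648]), 'orientation': array([-2.16026681,  0.02435642, -2.53332649])}
top {'fovy': 57.40249192245986, 'cx': 276.789921684773, 'cy': 210.66974399337846, 'eye': array([ 388.39792504,  -83.97674404, 1074.54919294]), 'orientation': array([-2.99904752,  0.00604743, -1.59705196])}
{'clock': 0.1, 'joints': array([-1.38956304e+00,  3.00380694e-01,  1.52152532e+00, -3.29710663e-06,
        1.32067313e+00, -6.66083850e-02]), 'qd': array([-0.00252866, -0.00264138, -0.00116587, -0.00085862, -0.00015015,
       -0.00089684]), 'effort': array([ 2.03316376e-03, -5.32645547e+01, -3.53284872e+01,  7.09711947e-02,
        2.34352757e-02, -6.23257597e-05]), 'eef_pos': array([ 134.87631613, -532.99280821,  229.95948726]), 'eef_rot': array([-3.14060814e+00, -6.24734043e-05,  2.47842461e-01]), 'wrist_force': array([ 1.05989037, -0.2093239 ,  0.12030493]), 'moment': array([0.03200541, 0.04337109, 0.04670891]), 'finger_force': 0.0, 'finger_gap': 93.83639786947884}
```

View pics/scene0.png

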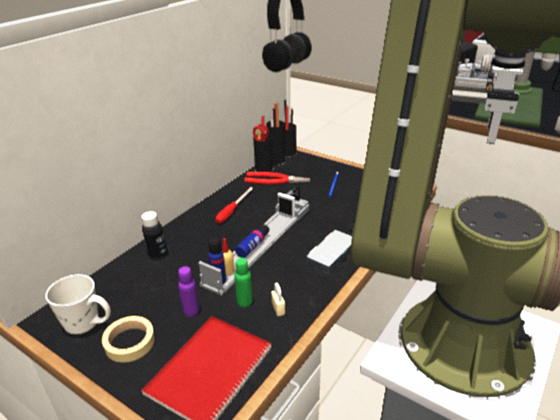

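View pics/top0.png

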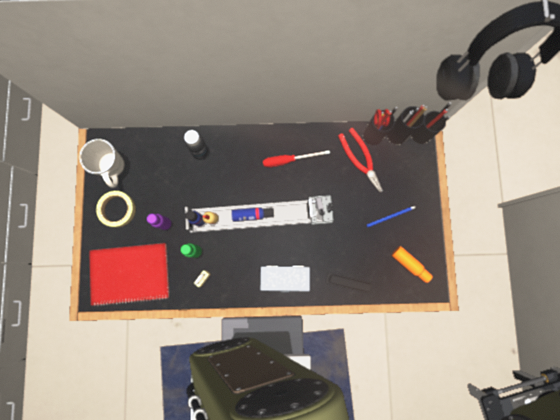

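The top view shows the rail from (187,217) to (332,208). The blue fallen can is at (252,214), between the follower (322,208) and two neighbours: the blue can at (192,217) and the oil bottle at (209,217). The look-alikes are orange (412,264), green (190,250) and purple (157,220), all outside the rail. The blue ones in the lane fit the description. Next I'll measure and confirm in a crop.

```bash
python3 - <<'E'
from h import *
z=np.load('top0.npz'); p,P=z['p'],z['P']
cv2.imwrite('pics/topcrop.png',cv2.resize(p[185:245,175:345],None,fx=4.6,fy=4.6,interpolation=cv2.INTER_CUBIC))
hsv=cv2.cvtColor(p,cv2.COLOR_BGR2HSV)
roi=np.zeros(p.shape[:2],bool); roi[190:240,180:340]=True
print('desk z',np.median(P[260:290,200:250,2]))
# rail: light low-sat pixels z 5..20
m=roi&(hsv[...,1]<60)&(hsv[...,2]>120)&(P[...,2]>3)&(P[...,2]<22)
Q=P[m]; r=cv2.minAreaRect(Q[:,:2].astype(np.float32)); print('rail',r,len(Q),np.median(Q[:,2])); print(cv2.boxPoints(r))
b=roi&(hsv[...,0]>100)&(hsv[...,0]<135)&(hsv[...,1]>120)&(P[...,2]>20)
n,l,s,c=cv2.connectedComponentsWithStats(b.astype(np.uint8))
for k in range(1,n):
    if s[k,4]>15:
        Q=P[l==k]; print('blue',c[k],s[k],Q.mean(0),Q.min(0),Q.max(0), cv2.minAreaRect(Q[:,:2].astype(np.float32)))
for zz in (P[roi],):
    H=zz[zz[:,2]>60]; print(len(H))
z2=np.load('scene0.npz'); P2=z2['P']
A=np.concatenate([P[roi]])
for name,lo,hi in (('tall',75,140),('mid',40,75)):
    H=A[(A[:,2]>lo)&(A[:,2]<hi)]
    print(name,np.histogram(H[:,1],bins=np.arange(-330,140,20)))
E
```

```text
desk z 1.4765557507489575
rail ((531.3153076171875, -29.524932861328125), (72.03539276123047, 413.7921142578125), 2.128120183944702) 1927 12.36262969700033
[[ 487.63953  175.89093]
 [ 503.00537 -237.61578]
 [ 574.9911  -234.9408 ]
 [ 559.62524  178.56592]]
blue [242.88135593 213.43502825] [233 209  22  12 177] [531.21439786  10.45340664  44.88503253] [514.73348886 -19.91149847  36.48249253] [543.59326162  38.06041157  50.34935483] ((529.6475219726562, 9.067987442016602), (26.940778732299805, 59.42606735229492), 3.6620943546295166)
blue [260.65517241 212.65517241] [259 209   4   9  29] [532.3074067  -37.68332917  42.95552059] [520.39971646 -41.49309376  36.70495681] [542.3924593  -33.45055905  48.59067001] ((531.3995971679688, -37.521331787109375), (21.952533721923828, 7.996958255767822), 0.7092174887657166)
blue [196.10344828 218.65517241] [190 213  10  10  29] [513.99092206 126.59308658  94.76875515] [505.3452518  119.23502567  88.9757074 ] [528.46979732 142.34197477  99.59858583] ((513.3159790039062, 128.89405822753906), (12.796188354492188, 29.103309631347656), 48.6867790222168)
579
tall (array([ 0,  0,  0,  0,  0,  0, 47, 16, 23,  0,  0,  0,  0,  0,  0,  0,  0,
        0,  0,  0,  0, 26, 86]), array([-330, -310, -290, -270, -250, -230, -210, -190, -170, -150, -130,
       -110,  -90,  -70,  -50,  -30,  -10,   10,   30,   50,   70,   90,
        110,  130]))
mid (array([ 0,  0,  0,  0,  0, 43, 33, 34, 44,  0,  0,  0,  2, 32, 52, 66, 75,
       73, 46,  0, 29, 75, 40]), array([-330, -310, -290, -270, -250, -230, -210, -190, -170, -150, -130,
       -110,  -90,  -70,  -50,  -30,  -10,   10,   30,   50,   70,   90,
        110,  130]))
```

View pics/topcrop.png

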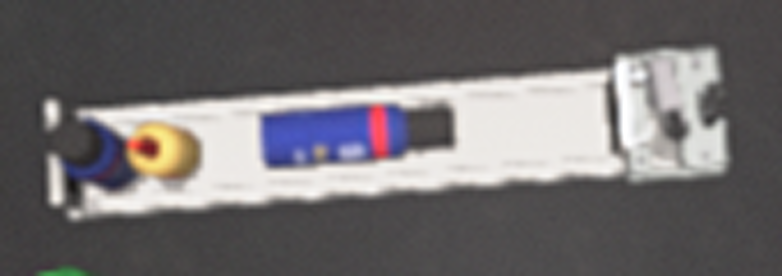

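The crop confirms it: the blue can lies in the lane with its base towards the oil bottle at (160,150) and its black cap at right (430,128). The follower is at (670,115). I'll move over the can.

>>> step_arm(series=[33,39,0,0.17,0,33,39,0,0.17,0,33,39,0,0.17,0,33,39,0,0.17,0,33,39,0,0.17,0,33,39,0,0.17,0,33,39,0,0.17,0,33,39,0,0.17,0,33,39,0,0,0,33,39,0,0,0,33,39,0,0,0,33,39,0,0,0,0,0,0,0,0,0,0,0,0,0])

```text
clock: 1.85
eef_pos: [530.5, -65.5, 230.1]
eef_rot: [-3.141, -0.0, 1.608]
wrist_force: [-0.6, -0.1, 0.7]
finger_gap: 94.0
finger_force: 0.0
```

```bash
python3 - <<'E'
from h import *
s=manip.read_state(); print(s['eef_pos'],s['eef_rot'],s['joints'])
p,d,i=cam('wrist'); print(i); cv2.imwrite('pics/w1.png',p); np.savez('w1.npz',p=p,d=d,P=pts(d,i))
E
```

```text
[530.46862958 -65.45621033 230.07229581] [-3.14067516e+00 -3.08414174e-05  1.60805097e+00] [-1.91220583e-01  2.66178500e-01  1.56505615e+00 -1.83925108e-04
  1.31125865e+00 -2.28427963e-01]
{'fovy': 69.77875502169593, 'cx': 279.93517411777975, 'cy': 207.01674029141813, 'eye': array([528.70577422,   1.43407779, 384.03111697]), 'orientation': array([2.90831624e+00, 1.33058189e-03, 3.72300341e-02])}
```

View pics/w1.png

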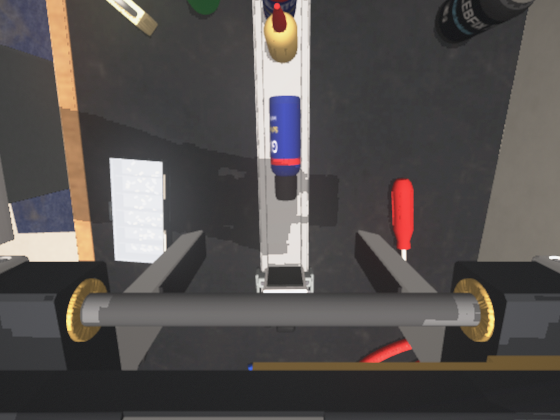

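The wrist view shows the lane (columns 256–308), the can from base (285,97) to cap end (286,198), the oil bottle at (281,40) and the follower plate at (285,280). I'll measure these.

```bash
cat >> h.py <<'E'
def ray(i,u,v,z):
    f=210/np.tan(np.radians(i['fovy'])/2)
    r=Rm(i)@np.array([(u-i['cx'])/f,(v-i['cy'])/f,1]); e=np.array(i['eye']); return e+r*(z-e[2])/r[2]
E
python3 - <<'E'
from h import *
z=np.load('w1.npz'); p,P=z['p'],z['P']
hsv=cv2.cvtColor(p,cv2.COLOR_BGR2HSV)
# lane edges
for v in (80,150,225,260):
    row=P[v,235:330]; br=p[v,235:330].max(-1)
    g=np.where((br>110)&(row[:,2]>5))[0]; print(v,'edge x',row[g[0]].round(1),row[g[-1]].round(1))
b=(hsv[...,0]>100)&(hsv[...,0]<135)&(hsv[...,1]>120); b[:80]=0;b[200:]=0;b[:,:240]=0;b[:,330:]=0
Q=P[b]; print('blue body',Q.min(0).round(1),Q.max(0).round(1),cv2.minAreaRect(Q[:,:2].astype(np.float32)))
c=np.zeros_like(b); c[178:197,265:308]=1; c&=(p.max(-1)<70)&(P[...,2]>18); Q=P[c]; print('cap',len(Q),Q.min(0).round(1),Q.max(0).round(1),Q.mean(0))
o=(P[...,2]>18)&(P[...,2]<140); o[75:]=0;o[:,:255]=0;o[:,315:]=0;Q=P[o];print('oil+',len(Q),np.percentile(Q,[1,50,99],axis=0).round(1))
t=(P[...,2]>60)&(P[...,2]<90);t[:255]=0;t[295:]=0;t[:,:255]=0;t[:,318:]=0;Q=P[t];print('foll plate',len(Q),np.percentile(Q,[1,50,99],axis=0).round(1))
t=np.load('top0.npz');PT=t['P'];r=PT[190:240,180:340].reshape(-1,3)
for lo,hi,y0,y1 in ((65,85,-230,-120),(45,70,-240,-180),(28,40,-240,-140),(80,110,-240,-140),(60,80,150,200)):
    m=(r[:,2]>lo)&(r[:,2]<hi)&(r[:,1]>y0)&(r[:,1]<y1);print(lo,hi,m.sum(),np.percentile(r[m],[2,50,98],axis=0).round(1) if m.sum() else '')
E
```

```text
80 edge x [497.   62.8  10.6] [559.8  65.6   7.7]
150 edge x [500.9 -16.8  11.2] [563.2 -14.6   9.2]
225 edge x [ 505.3 -112.2   10.4] [ 567.5 -110.2    9.4]
260 edge x [ 507.6 -161.2    9.2] [ 570.4 -159.1    8.7]
blue body [517.  -36.1  32.7] [550.8  43.2 384. ] ((533.9290161132812, 3.3667144775390625), (31.69552230834961, 78.97073364257812), 2.9832804203033447)
cap 386 [524.3 -68.1  28.1] [549.6   1.4 384. ] [536.87097918 -56.12123312  40.22023738]
oil+ 1840 [[506.9  82.7  20. ]
 [524.9  97.8  64.9]
 [540.7 128.9 107. ]]
foll plate 471 [[ 515.5 -170.8   60.5]
 [ 540.3 -167.    69.4]
 [ 563.9 -163.4   76.5]]
65 85 129 [[ 515.1 -225.3   65.7]
 [ 540.4 -188.9   73. ]
 [ 558.8 -164.5   82.5]]
45 70 64 [[ 520.7 -225.2   48.5]
 [ 550.7 -196.8   61.2]
 [ 567.5 -180.9   69.9]]
28 40 295 [[ 504.2 -229.5   28.5]
 [ 536.7 -210.6   35.5]
 [ 576.  -173.6   39.5]]
80 110 42 [[ 516.4 -203.8   80.4]
 [ 525.2 -195.6   90.7]
 [ 538.1 -170.9  100. ]]
60 80 42 [[493.2 154.   62.8]
 [510.2 157.8  70.1]
 [549.2 162.   73.7]]
```

>>> step_arm(series=[5,7,-40,0.01,0.4,0,0,-50,0,0.5,0,0,-45,0,0.5,0,0,-30,0,0.5,0,0,-15,0,0.5,0,0,-8,0,0.5,0,0,0,0,0.5,0,0,0,0,1,0,0,0,0,1,0,0,0,0,1,0,0,0,0,1,0,0,0,0,1], squeeze=6)

```text
clock: 3.4
eef_pos: [536.2, -58.3, 42.8]
eef_rot: [3.141, 0.0, 1.618]
wrist_force: [0.4, -1.9, 3.9]
finger_gap: 26.3
finger_force: 6.0
```

>>> step_arm(series=[0,-4,9,0,1,0,-4,9,0,1,0,2,8,0,1,0,2,8,0,1,0,5,7,0,1,0,5,7,0,1,0,6,6,0,1,-1,6,6,0,1,0,7,5,0,1,-1,7,5,0,1,0,0,0,0,1])

```text
clock: 4.78
eef_pos: [534.0, -25.7, 112.8]
eef_rot: [3.141, 0.0, 1.618]
wrist_force: [0.9, -0.2, -1.5]
finger_gap: 26.6
finger_force: 6.0
```

```bash
python3 - <<'E'
from h import *
s=manip.read_state(); print(s['eef_pos'],s['wrist_force'],s['finger_gap'])
p,d,i=cam('scene'); cv2.imwrite('pics/s2.png',cv2.resize(p[150:310,170:370],None,fx=4,fy=3.75))
E
```

```text
[533.97558547 -25.70627137 112.80790975] [ 0.92232394 -0.18943529 -1.46033922] 26.64786847789503
```

View pics/s2.png

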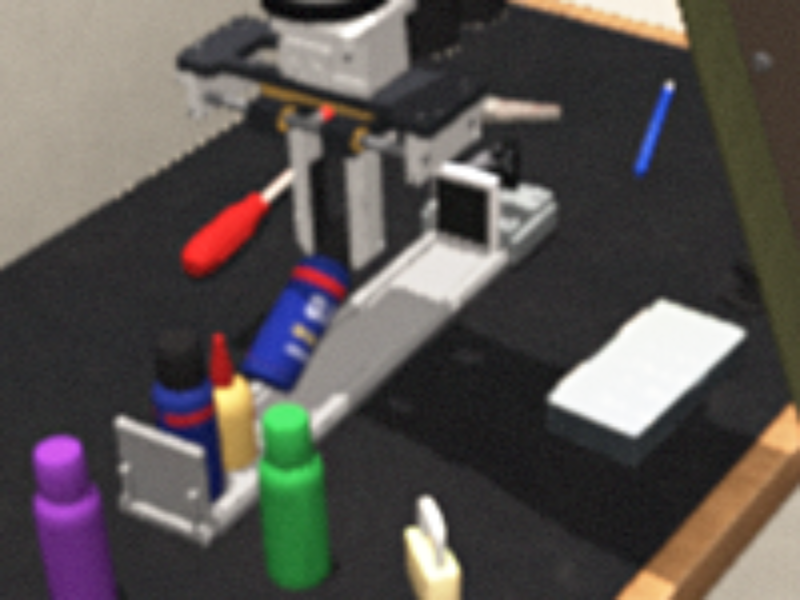

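The can is tilted about 45°, with its cap held in the pads at (335,230) and its base on the floor at (270,375), clear of the oil bottle. I'll continue the arc.

>>> step_arm(series=[0,8,4,0,1,-1,8,4,0,1,0,8,3,0,1,-1,9,2,0,1,0,9,1,0,1,-1,9,1,0,1,0,0,0,0,1])

```text
clock: 5.7
eef_pos: [530.7, 25.6, 127.4]
eef_rot: [-3.141, -0.0, 1.619]
wrist_force: [1.0, 0.0, -1.2]
finger_gap: 26.9
finger_force: 6.0
```

```bash
python3 - <<'E'
from h import *
s=manip.read_state(); print(s['eef_pos'],s['wrist_force'],s['finger_gap'])
p,d,i=cam('scene'); cv2.imwrite('pics/s3.png',cv2.resize(p[180:300,170:330],None,fx=5,fy=5))
P=pts(d,i);h=cv2.cvtColor(p,cv2.COLOR_BGR2HSV)
b=(h[...,0]>100)&(h[...,0]<135)&(h[...,1]>120)&(P[...,0]>490)&(P[...,0]<570)&(P[...,1]>0)&(P[...,1]<85)
Q=P[b]
for a in range(15,100,10):
    q=Q[(Q[:,2]>a)&(Q[:,2]<a+10)]
    if len(q)>4: print(a,len(q),np.median(q,0).round(1),q[:,1].min().round(1),q[:,1].max().round(1))
E
```

```text
[530.69774971  25.59247383 127.43838701] [ 1.01819883  0.00375682 -1.17160517] 26.864893651005083
15 6 [521.6  54.3  22.6] 46.2 62.8
25 41 [521.2  58.1  30.1] 44.7 62.5
35 33 [527.2  58.1  41.1] 46.4 61.4
45 25 [526.6  57.4  51.7] 39.3 63.1
55 32 [527.1  55.6  58.7] 46.1 59.1
65 22 [530.1  54.7  69.5] 52.2 57.0
75 18 [522.1  52.4  76.5] 40.4 56.0
85 29 [519.   45.8  92.4] 27.3 53.0
95 50 [523.5  46.6  98.9] 35.0 51.8
```

View pics/s3.png

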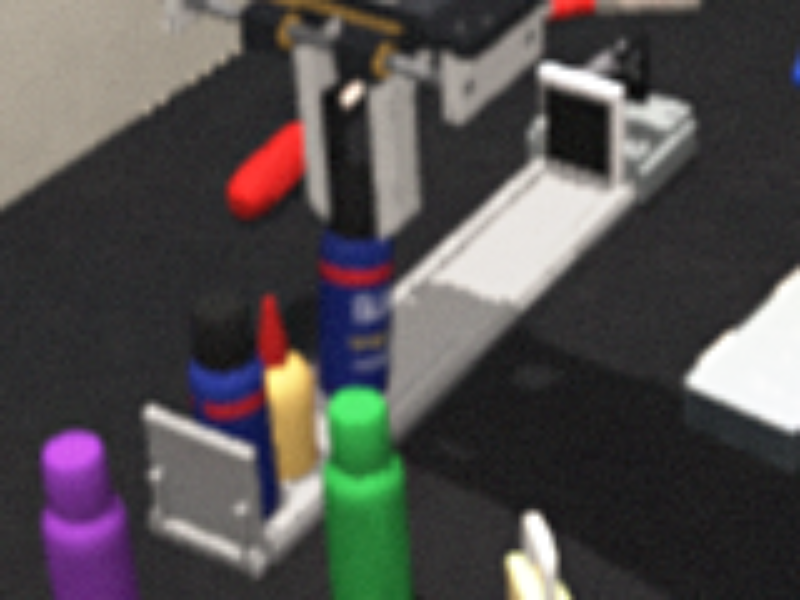

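The can is about 10° from upright with its base on the floor at (355,385), clear of the oil bottle at (290,430). I'll finish the arc, seat it and let go.

>>> step_arm(series=[0,8,0,0,1,-1,8,0,0,1,0,2,-1,0,1,0,0,-1,0,1,0,0,0,0,1,0,0,0,0,1])

```text
clock: 6.5
eef_pos: [529.9, 42.7, 125.4]
eef_rot: [-3.142, 0.0, 1.618]
wrist_force: [0.0, 0.2, -0.3]
finger_gap: 26.5
finger_force: 6.0
```

```bash
python3 - <<'E'
from h import *
s=manip.read_state(); print(s['eef_pos'],s['wrist_force'],s['finger_gap'])
p,d,i=cam('scene')
P=pts(d,i);h=cv2.cvtColor(p,cv2.COLOR_BGR2HSV)
b=(h[...,0]>100)&(h[...,0]<135)&(h[...,1]>120)&(P[...,0]>490)&(P[...,0]<570)&(P[...,1]>0)&(P[...,1]<85)
Q=P[b]
for a in range(15,100,10):
    q=Q[(Q[:,2]>a)&(Q[:,2]<a+10)]
    if len(q)>4: print(a,len(q),np.median(q,0).round(1),q[:,1].min().round(1),q[:,1].max().round(1))
E
```

```text
[529.91186463  42.65089186 125.4432275 ] [ 0.00109545  0.18396183 -0.25496409] 26.494642285219026
25 6 [522.2  77.   32.7] 74.4 78.8
35 21 [520.4  74.8  40.1] 62.7 77.9
45 23 [524.7  72.9  51.7] 56.9 77.6
55 34 [527.1  71.7  58.3] 58.4 76.0
65 27 [525.4  70.7  71.2] 53.4 75.3
75 13 [522.7  69.5  76.8] 43.2 73.8
85 40 [518.8  63.6  91.7] 42.2 71.1
95 38 [523.9  62.4  97.5] 54.3 70.7
```

>>> step_arm(series=[0,1,-1,0,1,0,2,-1,0,1,0,2,-1,0,1,0,2,-1,0,1,0,0,0,0,1])

```text
clock: 7.18
eef_pos: [530.6, 50.1, 122.8]
eef_rot: [3.139, -0.0, 1.618]
wrist_force: [-2.0, 0.8, 11.8]
finger_gap: 27.0
finger_force: 11.1
```

```bash
cat > tilt.py <<'E'
from h import *
s=manip.read_state(); print(s['eef_pos'],s['wrist_force'],s['finger_gap'])
p,d,i=cam('scene')
P=pts(d,i);h=cv2.cvtColor(p,cv2.COLOR_BGR2HSV)
b=(h[...,0]>100)&(h[...,0]<135)&(h[...,1]>120)&(P[...,0]>490)&(P[...,0]<570)&(P[...,1]>0)&(P[...,1]<90)
Q=P[b]
for a in range(25,100,10):
    q=Q[(Q[:,2]>a)&(Q[:,2]<a+10)]
    if len(q)>4: print(a,len(q),np.median(q,0).round(1),q[:,1].min().round(1),q[:,1].max().round(1))
cv2.imwrite('pics/s4.png',cv2.resize(p[180:300,170:330],None,fx=5,fy=5))
E
python3 tilt.py
```

```text
[530.58595864  50.07488436 122.78315417] [-1.97002696  0.80196293 11.80428486] 26.962738576640625
25 5 [522.9  77.2  30.7] 76.6 81.1
35 14 [520.5  74.4  39.2] 66.8 79.3
45 22 [522.2  75.6  51.6] 60.0 79.5
55 27 [529.6  76.2  59.6] 65.9 81.4
65 28 [524.4  75.9  70.1] 61.8 78.3
85 55 [520.8  69.7  91. ] 50.3 77.0
95 23 [525.5  69.1  96.5] 61.1 76.6
```

View pics/s4.png

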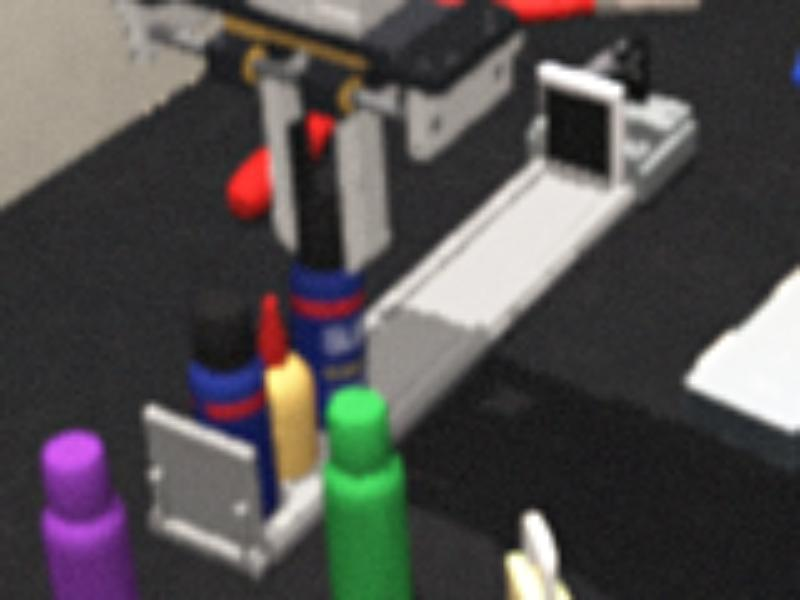

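The can is nearly upright under light press, just beside the standing oil bottle (290,420). I'll relieve the press and let go.

>>> step_arm(series=[0,0,2,0,1,0,0,0,0,0.66,0,0,0,0,0.6,0,0,0,0,0.5,0,0,0,0,0.5,0,0,10,0,0.5,0,0,40,0,0.5,0,0,50,0,0.5,0,-30,20,0,0.5,0,0,0,0,0.5], squeeze=6)

```text
clock: 8.48
eef_pos: [530.4, 18.8, 245.5]
eef_rot: [3.138, 0.0, 1.616]
wrist_force: [-0.3, 0.7, -0.4]
finger_gap: 47.0
finger_force: 0.0
```

```bash
python3 tilt.py; python3 - <<'E'
from h import *
p,d,i=cam('wrist'); P=pts(d,i)
cv2.imwrite('pics/w5.png',p); np.savez('w5.npz',p=p,P=P)
E
```

```text
[530.35631718  18.78352172 245.52442599] [-0.28665482  0.65757917 -0.41597444] 46.98215574702236
25 5 [521.8  78.9  32.1] 77.1 81.8
45 17 [515.9  77.6  51.2] 60.9 80.2
55 17 [527.9  79.7  59.2] 75.7 81.8
65 23 [522.2  80.3  69.1] 68.7 83.0
85 71 [519.6  74.9  90.8] 51.1 82.7
95 19 [517.7  72.6  96.4] 60.7 79.0
```

View pics/w5.png

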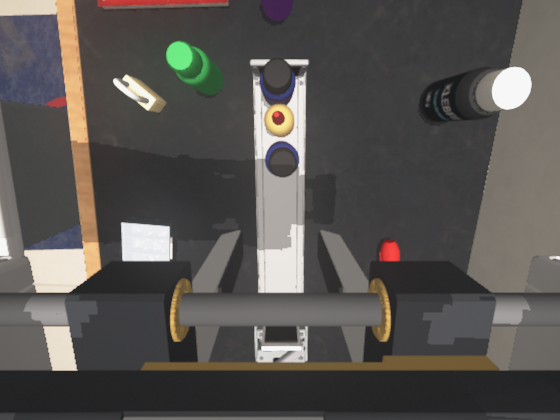

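The can stands upright in the lane at (282,158), released, beside the oil bottle (279,120) and can b (277,80). Next I'll go behind the follower's tab.

>>> step_arm(series=[2,-45,0,0,1,2,-45,0,0,1,2,-45,0,0,1,2,-45,0,0,1,2,-45,0,0,1,2,-48,0,0,1,0,0,-20,0,1,0,0,0,0,1])

```text
clock: 9.57
eef_pos: [541.4, -252.4, 221.0]
eef_rot: [-3.138, -0.003, 1.618]
wrist_force: [-0.2, 0.2, 0.1]
finger_gap: 0.5
finger_force: 0.0
```

```bash
python3 - <<'E'
from h import *
print(manip.read_state()['eef_pos'])
p,d,i=cam('wrist'); P=pts(d,i)
# follower in view ahead of the tool
for z0,z1 in ((45,66),(66,80),(80,105),(30,39)):
    m=(P[...,2]>z0)&(P[...,2]<z1)&(P[...,0]>490)&(P[...,0]<590)&(P[...,1]>-240)&(P[...,1]<-150)
    Q=P[m]; print(z0,len(Q),np.percentile(Q,[2,50,98],axis=0).round(1).tolist() if len(Q) else '')
p,d,i=cam('top'); P=pts(d,i)
m=(P[...,2]>45)&(P[...,2]<75)&(P[...,0]>520)&(P[...,0]<560)&(P[...,1]<-205)&(P[...,1]>-245);Q=P[m];print('top tab',len(Q),np.percentile(Q,[2,50,98],axis=0).round(1).tolist() if len(Q) else '')
E
```

```text
[ 541.37866165 -252.42067821  221.0223959 ]
45 399 [[521.5, -217.3, 45.4], [556.9, -192.0, 57.5], [569.7, -172.9, 65.6]]
66 879 [[517.5, -226.7, 66.7], [542.2, -173.2, 73.2], [561.6, -164.6, 78.3]]
80 339 [[517.7, -203.8, 80.5], [527.5, -197.0, 90.8], [537.8, -190.6, 96.2]]
30 1826 [[509.1, -230.4, 32.5], [541.7, -209.6, 34.2], [574.2, -173.9, 36.1]]
top tab 0
```

>>> step_arm(series=[1,0,-50,0,1,0,0,-50,0,1,0,0,-46,0,1,0,5,0,0,1,0,6,0,0,1,0,8,0,0,1,-1,12,0,0,1,-1,14,0,0,1,-1,16,0,0,1,0,16,0,0,1,-1,16,0,0,1,-1,16,0,0,1,-1,16,0,0,1,0,16,0,0,1,-1,16,0,0,1,-1,16,0,0,1,-1,12,0,0,1,0,6,0,0,1,0,0,0,0,1])

```text
clock: 12.05
eef_pos: [533.9, -61.9, 77.5]
eef_rot: [-3.142, -0.0, 1.618]
wrist_force: [0.6, -0.3, 0.0]
finger_gap: 0.5
finger_force: 0.0
```

```bash
cat > look.py <<'E'
from h import *
import sys
print(manip.read_state()['eef_pos'])
p,d,i=cam('scene'); cv2.imwrite(sys.argv[1],cv2.resize(p[170:300,160:330],None,fx=4.6,fy=4.6))
p,d,i=cam('wrist'); P=pts(d,i)
for z0,z1 in ((68,79),(80,100),(105,135)):
    m=(P[...,2]>z0)&(P[...,2]<z1)&(P[...,0]>490)&(P[...,0]<590)&(P[...,1]>-90)&(P[...,1]<190)
    Q=P[m]; print(z0,len(Q),np.percentile(Q,[2,50,98],axis=0).round(1).tolist() if len(Q) else '')
E
python3 look.py pics/s6.png
```

```text
[533.91114135 -61.86006281  77.47693437]
68 3272 [[509.5, -53.3, 68.2], [532.9, 4.2, 74.1], [552.4, 50.6, 78.5]]
80 4150 [[510.0, -54.4, 80.6], [526.2, 44.9, 91.8], [545.0, 57.1, 99.0]]
105 658 [[522.1, -55.0, 105.2], [531.8, 49.7, 109.9], [538.0, 52.4, 122.0]]
```

View pics/s6.png

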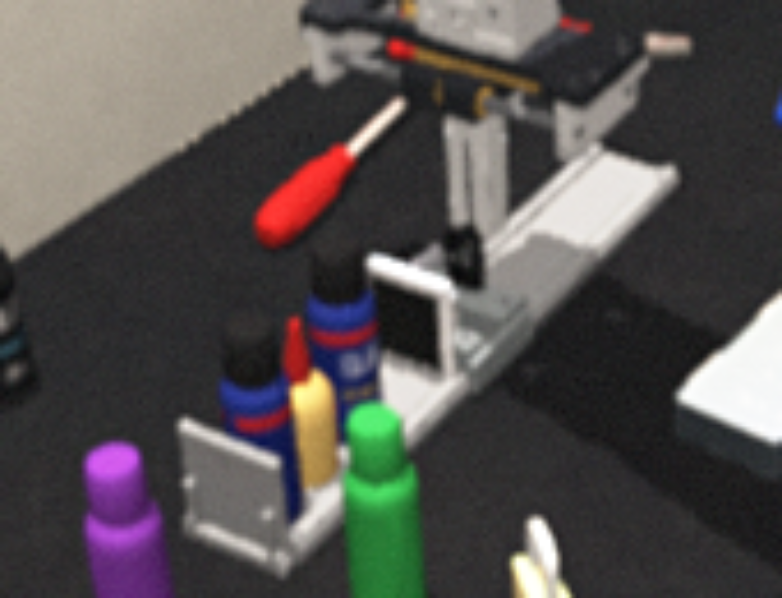

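The follower face (410,315) is sliding well and the three stand upright at (250,420), (315,430) and (345,340). I'll push on slowly.

>>> step_arm(series=[0,4,0,0,1,0,4,0,0,1,0,4,0,0,1,-1,4,0,0,1,0,4,0,0,1,0,4,0,0,1,0,3,0,0,1,0,3,0,0,1,-1,2,0,0,1])

```text
clock: 13.28
eef_pos: [532.1, -30.0, 77.5]
eef_rot: [3.141, 0.0, 1.618]
wrist_force: [0.3, -0.5, 0.2]
finger_gap: 0.6
finger_force: 0.6
```

>>> step_arm(series=[0,2,0,0,1,0,2,0,0,1,0,1,0,0,1])

```text
clock: 13.65
eef_pos: [531.8, -25.1, 77.5]
eef_rot: [-3.141, 0.0, 1.618]
wrist_force: [-0.7, -3.1, 1.0]
finger_gap: 0.6
finger_force: 1.0
```

>>> step_arm(series=[0,1,0,0,1,0,1,0,0,1])

```text
clock: 13.9
eef_pos: [531.8, -23.1, 77.4]
eef_rot: [-3.141, -0.0, 1.618]
wrist_force: [-1.2, -2.0, 0.8]
finger_gap: 0.4
finger_force: 1.0
```

>>> step_arm(series=[0,1,0,0,1,0,1,0,0,1])

```text
clock: 14.15
eef_pos: [531.8, -21.2, 77.4]
eef_rot: [-3.141, 0.0, 1.618]
wrist_force: [-2.0, -3.0, 0.2]
finger_gap: 0.4
finger_force: 1.3
```

>>> step_arm(series=[0,1,0,0,1,0,1,0,0,1])

```text
clock: 14.4
eef_pos: [531.8, -19.5, 77.4]
eef_rot: [-3.141, 0.001, 1.618]
wrist_force: [-3.0, -9.1, 1.8]
finger_gap: 0.8
finger_force: 4.6
```

>>> step_arm(series=[0,1,0,0,1,0,1,0,0,1])

```text
clock: 14.65
eef_pos: [531.8, -18.9, 77.5]
eef_rot: [-3.141, 0.003, 1.618]
wrist_force: [-4.1, -21.6, 1.2]
finger_gap: 0.5
finger_force: 11.0
```

```bash
python3 look.py pics/s7.png
```

```text
[531.79364088 -18.93835986  77.4704043 ]
68 3537 [[507.5, -10.1, 68.1], [530.6, 46.5, 72.8], [550.3, 108.1, 78.4]]
80 3671 [[507.7, -11.3, 80.6], [524.1, 25.5, 91.6], [544.4, 101.2, 98.6]]
105 5471 [[518.0, -10.4, 109.7], [529.6, 69.6, 125.5], [540.7, 81.5, 127.1]]
```

Snug: the push force rose to 21 N at the predicted place. Next I'll back off, rise, go over the lever and press it down.

>>> step_arm(series=[0,-6,0,0,1,0,-8,0,0,1,0,0,30,0,1,0,0,32,0,1,4,26,0,0,1,4,28,0,0,1,0,0,-10,0,1,0,0,-12,0,1,0,0,0,0,1])

```text
clock: 15.88
eef_pos: [539.3, 22.1, 116.1]
eef_rot: [-3.139, -0.0, 1.617]
wrist_force: [0.3, 0.4, 0.6]
finger_gap: 0.4
finger_force: 0.0
```

```bash
python3 look.py pics/s8.png; python3 -c "
from h import *
p,d,i=cam('wrist');print(i['eye'])
p,d,i=cam('top');P=pts(d,i)
cv2.imwrite('pics/s8.png',cv2.resize(cv2.imread('pics/s8.png'),None,fx=1,fy=1))"
```

```text
[539.26315963  22.06600169 116.07953057]
68 2162 [[496.3, 26.0, 68.2], [531.0, 97.4, 70.5], [551.5, 160.9, 77.5]]
80 2792 [[506.9, 15.6, 81.4], [524.5, 97.8, 92.6], [545.0, 141.2, 98.6]]
105 6409 [[511.7, 30.3, 106.9], [527.6, 101.5, 125.4], [548.5, 143.6, 132.6]]
[537.40640705  89.06735065 271.24667416]
```

>>> step_arm(series=[-2,0,-4,0,1,-4,0,-3,0,1,-5,0,-3,0,1,-5,0,-3,0,1,-4,-1,-4,0,1,0,0,0,0,1])

```text
clock: 16.82
eef_pos: [519.6, 21.8, 100.3]
eef_rot: [-3.141, -0.0, 1.618]
wrist_force: [0.7, 1.2, -0.4]
finger_gap: 0.7
finger_force: 0.0
```

>>> step_arm(series=[-3,0,-3,0,1,-3,-1,-3,0,1,-3,0,-4,0,1,-3,0,-4,0,1,-3,-1,-4,0,1,-3,0,-3,0,1,0,0,0,0,1])

```text
clock: 17.7
eef_pos: [501.5, 19.8, 79.0]
eef_rot: [-3.141, 0.0, 1.618]
wrist_force: [-1.2, 0.7, -0.1]
finger_gap: 0.6
finger_force: 0.0
```

>>> step_arm(series=[-2,0,-2,0,1,-2,0,-2,0,1,-1,0,-2,0,1,0,0,0,0,1])

```text
clock: 18.2
eef_pos: [496.7, 19.8, 73.5]
eef_rot: [-3.141, 0.0, 1.618]
wrist_force: [0.3, -1.2, 4.1]
finger_gap: 0.1
finger_force: 2.2
```

>>> step_arm(series=[0,0,-1,0,1,0,0,-1,0,1])

```text
clock: 18.45
eef_pos: [496.6, 19.7, 71.9]
eef_rot: [-3.141, 0.0, 1.618]
wrist_force: [-8.8, -1.2, 20.6]
finger_gap: 0.7
finger_force: 10.4
```

>>> step_arm(series=[0,0,-1,0,1,0,0,0,0,1])

```text
clock: 18.7
eef_pos: [496.6, 19.7, 71.6]
eef_rot: [-3.141, 0.0, 1.618]
wrist_force: [-11.1, -0.9, 26.3]
finger_gap: 0.7
finger_force: 12.8
```

Hard stop at the expected height (tip at 47 mm). I'll withdraw and check.

>>> step_arm(series=[0,0,4,0,1,0,0,30,0,1,0,0,50,0,1,0,-30,50,0,1,0,-50,20,0,1,0,-50,0,0,1,0,0,0,0,1])

```text
clock: 19.58
eef_pos: [496.4, -112.5, 224.0]
eef_rot: [-3.141, -0.0, 1.614]
wrist_force: [-0.6, 0.7, -0.2]
finger_gap: 0.5
finger_force: 0.0
```

```bash
python3 - <<'E'
from h import *
print(manip.read_state()['eef_pos'],manip.read_state()['clock'])
p,d,i=cam('scene'); p2,d2,i2=cam('wrist'); P=pts(d2,i2)
a=cv2.resize(p[170:300,170:320],(450,390)); b=cv2.resize(p2[0:300,180:380],(350,390*350//350)); 
im=np.zeros((390,800,3),np.uint8); im[:,:450]=a; im[:,450:]=b; cv2.imwrite('pics/fin.png',im)
m=(P[...,0]>465)&(P[...,0]<505)&(P[...,1]>5)&(P[...,1]<35)&(P[...,2]>25)&(P[...,2]<110);Q=P[m];print('lever outboard',len(Q),np.percentile(Q,[2,50,98],axis=0).round(1).tolist())
m=(P[...,0]>505)&(P[...,0]<555)&(P[...,1]>40)&(P[...,1]<70)&(P[...,2]>68)&(P[...,2]<80);Q=P[m];print('plate',len(Q),np.percentile(Q,[2,50,98],axis=0).round(1).tolist())
E
```

```text
[ 496.42526403 -112.54062702  224.01204496] 19.575
lever outboard 681 [[471.6, 6.7, 26.1], [492.2, 17.2, 48.3], [504.3, 33.9, 50.6]]
plate 691 [[506.4, 41.7, 68.4], [527.1, 46.3, 75.0], [551.4, 63.1, 78.9]]
```

View pics/fin.png

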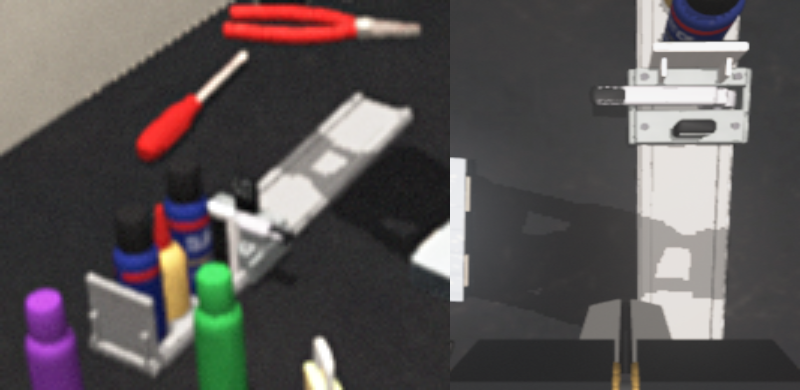

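The lever lies flat and level (z≈48 at (610,96) and along its length). All three items stand between the end plate (125,315) and the follower, and the arm is clear.

```bash
python3 -c "
from cell import manip
print(manip.sign_off())"
```

```text
the job is handed in; nothing more can be done
None
```

I stood the can upright beside its neighbours and let go, slid the follower up until it stopped hard against all three, pressed the lever down flat, and handed the job in at about 20 s; the hand-in gave no verdict.

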